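# Sort the casting canisters by weight

## Task

Of the three sealed casting canisters on the blue cutting mat one still holds its metal billet and two are empty, and they look alike: lift them just clear of the mat and judge each by its weight. Press the full one down into a pocket of the aluminium stock rack, against the springs, until you feel it stop on its seat on the rack's floor plate, without forcing it, and stand the two empty ones upright in the steel refill tray. Leave the other things on the table as they are.

Things in the scene. Friction and masses are not known exactly. Their poses are not given: they have to be found in the camera images.
- canister_a: One of three sealed canisters that look alike: aluminium tin with black screw cap, 40 mm in diameter all the way up, 105 mm tall, the lowest 10 mm tapering to 35 mm. Stands on the mat at the start. Origin: centre of the underside, z up. Full (loose billet inside) it weighs 270 to 370 g in all, empty 70 to 105 g; one of the three is full, two are empty, and it cannot be seen which.
- canister_b: One of three sealed canisters that look alike: aluminium tin with black screw cap, 40 mm in diameter all the way up, 105 mm tall, the lowest 10 mm tapering to 35 mm. Stands on the mat at the start. Origin: centre of the underside, z up. Full (loose billet inside) it weighs 270 to 370 g in all, empty 70 to 105 g; one of the three is full, two are empty, and it cannot be seen which.
- canister_c: One of three sealed canisters that look alike: aluminium tin with black screw cap, 40 mm in diameter all the way up, 105 mm tall, the lowest 10 mm tapering to 35 mm. Stands on the mat at the start. Origin: centre of the underside, z up. Full (loose billet inside) it weighs 270 to 370 g in all, empty 70 to 105 g; one of the three is full, two are empty, and it cannot be seen which.
- rack: Stock rack, fixed: base plate and drilled deck plate of aluminium, each 250 mm (its x) x 86 mm, on four threaded posts; deck top 56 mm above the table. Three chamfered 43 mm holes, at -75, 0 and +75 mm along its x, a pair of leaf springs under each. Between the plates a floor plate with a firm rubber seat disc under each hole, its seats set somewhere from 10 to 28 mm above the table; over 30 N on a seat is forcing. Origin: centre of the underside.
- pocket_0 (a point): Centre of one of the three rack holes (any may be used), level with the deck's top face. A canister does not fall in: from about 20 mm below the deck its foot rubs between the springs and must be pushed on down against a steady drag of about 3 to 9 N until it stops on its seat, 28 to 46 mm below the deck: only feel tells where. The springs then hold it.
- pocket_1 (a point): Centre of one of the three rack holes (any may be used), level with the deck's top face. A canister does not fall in: from about 20 mm below the deck its foot rubs between the springs and must be pushed on down against a steady drag of about 3 to 9 N until it stops on its seat, 28 to 46 mm below the deck: only feel tells where. The springs then hold it.
- pocket_2 (a point): Centre of one of the three rack holes (any may be used), level with the deck's top face. A canister does not fall in: from about 20 mm below the deck its foot rubs between the springs and must be pushed on down against a steady drag of about 3 to 9 N until it stops on its seat, 28 to 46 mm below the deck: only feel tells where. The springs then hold it.
- tray: Refill tray, fixed to the table: open folded-steel tray 190 mm (its x) by 140 mm (its y), walls 28 mm high and 4 mm thick, floor 4 mm thick (inner floor 4 mm above the table). Origin: centre of the underside. Empty canisters stand upright on its floor, anywhere.
- mat: Blue cutting mat with a printed grid, fixed, 300 mm (x) by 420 mm (y), 3 mm thick; the canisters stand on it. Origin: centre of the underside.
- clay_knife: Light blue plastic clay knife lying on the mat, 155 mm long (its x), 14 mm wide, 8 mm high. Leave alone. Origin on the underside near its middle.
- needle_tool: Black-handled needle tool lying on the mat, 135 mm long (its x), 8 mm high. Leave alone. Origin on the underside, middle of the handle.
- bead_jar: Clear jar of red beads with a steel lid, 72 mm in diameter, 87 mm tall, beyond the mat. Leave alone. Origin: centre of the underside.
- tealight: Tea light in a low glass, 60 mm in diameter, 31 mm tall, on the mat's far right corner. Leave alone. Origin: centre of the underside.
- tape_roll: Roll of masking tape lying flat, 96 mm in diameter, 24 mm high, beyond the mat. Leave alone. Origin: centre of the underside.
- bench_block: Square steel bench block 63 x 63 x 19 mm on the mat's far left corner. Leave alone. Origin: centre of the underside.
Things that resemble listed ones, but are neither listed nor needed, are in the scene too. Leave any red look-alike of the canister_a alone.

How it is judged:
By the outcome, as a careful person would: the job done as asked, in the order asked, and still so for the second after the job is handed in, with the robot touching nothing.
It also fails if it takes over 70 s, if anything falls off the work surface, if the arm or the gripper's body presses on something with over 40 N, if the wrist force passes 120 N, or if a joint passes its speed limit or range.

## Robot

A 6-joint arm with a two-finger parallel gripper is mounted at the origin on the work surface. World frame = base frame: x ahead of the robot, y to its left, z up, the work surface at z = 0. Lengths are in m, angles in degrees, forces in N, time in s.
With the tool pointing down it reaches from about 0.35 to 0.875 m from the base axis. Payload 4.2 kg.
Tool frame: the origin (TCP) lies midway between the tips of the shut fingers; the grasp point (between the pads) lies 19 mm behind it; y points along the fingers, z is the direction in which the jaws open and shut, and the axes are right-handed (so a half turn about y gives the same grasp; the last joint's range is limited). The gripper opens to 87 mm and grips with 3 to 60 N. Pads are 19 mm wide; open, the fingers measure 117 mm over their backs; the gripper's body (75 mm by 190 mm) begins 51 mm behind the grasp point.
Start: joints at [-57.147, 22.042, 0.453, 0, -68.411, -14.817], TCP at [0.194, -0.594, 0.223] pointing down, gripper open.
Joint ranges: [-179.83, 179.83], [-69.29, 118.12], [-61.27, 80.66], [-181.25, 117.63], [-171.15, -9.14], [-177.46, 177.46]. Speed limits (degrees/s): [159.86, 159.86, 180, 180, 180, 180].

## Interface

Orientations are given as [roll, pitch, yaw] about the fixed x, y, z axes, in that order (R = Rz(yaw) Ry(pitch) Rx(roll)).
In Python, from workcell import env gives the robot as it stands. The module is installed in compiled form; this text tells all that it offers. Calls block until the motion is done:
- env.goto(position, orientation): joint-space move of the TCP to a pose.
- env.move_straight(position, rotation=None, rate=0.15, force_limit=None): straight line of the TCP; rotation=None keeps the orientation; rate is the mean speed in m/s. With force_limit (N) it stops when the force on the tool has changed by that much, and returns True; else False.
- env.set_joints(angles): joint-space move.
- env.gripper_to(opening, grasp_force=None): opening from 0.0 (shut) to 1.0 (fully open); grasp_force is the grip in N (None keeps the last); returns when the fingers have stopped.
- env.dwell(seconds).
- env.inverse_kinematics(position, orientation): joint angles nearest the present ones, or None.
- env.read_state(): the state.
- env.grab_frame(name): name is "scene" or "top" or "wrist"; returns a dict with "image" (480x640x3 uint8, blue, green, red), "fx", "fy", "cx", "cy" (pixels), "position" and "orientation" of the camera in the world. Camera axes: x right, y up, looking along -z (the intrinsics and any distortion apply to the point x, -y, -z); pixel columns grow to the right and rows downward; lengths in m; the calibration is good to about 2 mm. The wrist camera is an equidistant fisheye: a pixel r from the principal point sees the ray r / f radians off the axis. A picture is of the moment at which its call begins. There is no depth.
A pose or a line that the arm cannot do raises env.Unreachable and nothing moves.
- env.close_job(): hands the job in, once; it reports no verdict.
Trained networks look in a picture, given as the dict that the camera call returned (one of the last four; its "shot" number tells which), for a name from the list of things; names that differ only in an ending like _2 or _b are one class to them, and where a whole thing is asked for, a point or a joint stands for the part that bears it (a point fixed in the world has none). Each returns a list of dicts, best first, with "score" (0 to 1); they miss things now and then, are a little off and sometimes report something else, mostly with a low value. They report only what shows in the picture. A call takes as long as a camera call. They do not tell look-alikes from the thing itself.
- env.search_frame(picture, thing): "xyz" ([x, y, z] in m, in world coordinates, good to about 4 mm: the middle of the surface that is visible of it).
- env.trace(picture, thing): "mask" (480x640 bool, what is visible of it).
The state is a dict: "clock": time; "joint_positions": joint angles; "qvel": joint speeds; "joint_torque": joint torques, N m; "position": TCP position; "tool_rot": TCP orientation; "force": force on the tool from outside, world axes, zero at the start; "wrist_torque": the same for the moment, N m; "opening": opening from 0.0 (shut) to 1.0 (fully open).
Only numpy, scipy, OpenCV 4.12 (cv2) and the standard library are available. Lean on these libraries where they do the work, as an engineer would, in place of code of your own. Each camera call takes 0.05 s, during which the arm holds its last target.

## Working session

There is one attempt and no reset: what is moved stays moved. The work goes in short steps, each a Python script; the robot and the scene stay as the last script left them, time stands still between calls to the robot, and variables do not carry over. Pictures are saved under pics/ and viewed, and the job is handed in when it is done.

```bash
mkdir -p pics; python3 - <<'E'
from workcell import env
import cv2,numpy as np
s=env.read_state();print({k:np.round(v,3) for k,v in s.items()})
for n in ["scene","top"]:
    f=env.grab_frame(n);cv2.imwrite(f"pics/{n}0.png",f["image"])
    print(n,f["position"],f["orientation"],f["fx"],f["cx"],f["cy"],[k for k in f])
    for t in ["canister_a","rack","tray","mat"]:
        for d in env.search_frame(f,t):print(t,np.round(d["xyz"],3),round(d["score"],2))
print(env.read_state()["clock"])
E
```

```text
{'clock': np.float64(0.0), 'joint_positions': array([-5.7148e+01,  2.2092e+01,  3.7800e-01, -2.8000e-02, -6.8411e+01,
       -1.4818e+01]), 'qvel': array([ 0.027, -0.051, -0.061, -0.039, -0.043,  0.013]), 'joint_torque': array([-1.0000e-03, -3.9067e+01,  1.8740e+01,  4.2200e+00,  1.1000e-02,
       -0.0000e+00]), 'position': array([ 0.193, -0.594,  0.221]), 'tool_rot': array([-8.9872e+01,  7.0000e-03,  1.8023e+01]), 'force': array([-0.678, -0.423,  0.568]), 'wrist_torque': array([-0.025, -0.007, -0.042]), 'opening': np.float64(0.999)}
scene [0.87851372 0.55784763 0.82693662] [ 39.06467674   0.78797936 153.95969732] 545.9023441720074 319.9413827381539 231.60678239543407 ['image', 'fx', 'fy', 'cx', 'cy', 'position', 'orientation', 'shot']
canister_a [0.522 0.037 0.079] 0.9
canister_a [0.588 0.17  0.09 ] 0.81
canister_a [ 0.719 -0.259  0.072] 0.81
canister_a [ 0.613 -0.131  0.081] 0.61
rack [0.5   0.338 0.06 ] 0.75
rack [ 0.612 -0.128  0.079] 0.59
rack [ 0.774 -0.101  0.026] 0.54
tray [ 0.48  -0.316  0.003] 0.88
mat [0.56  0.034 0.004] 0.61
top [ 0.45921932 -0.0192032   1.07055137] [  7.73640057   0.9393765  -89.70474617] 455.65951855453727 318.2229947641875 242.98637339885818 ['image', 'fx', 'fy', 'cx', 'cy', 'position', 'orientation', 'shot']
canister_a [ 0.706 -0.267  0.104] 0.78
canister_a [ 0.605 -0.136  0.109] 0.73
canister_a [0.584 0.152 0.107] 0.56
canister_a [0.513 0.02  0.108] 0.56
canister_a [ 0.545 -0.004  0.003] 0.21
rack [0.471 0.322 0.05 ] 0.66
tray [ 0.483 -0.31   0.007] 0.84
mat [ 0.544 -0.005  0.002] 0.63
mat [ 0.77  -0.112  0.026] 0.43
mat [0.478 0.316 0.058] 0.34
0.5
```

View pics/scene0.png

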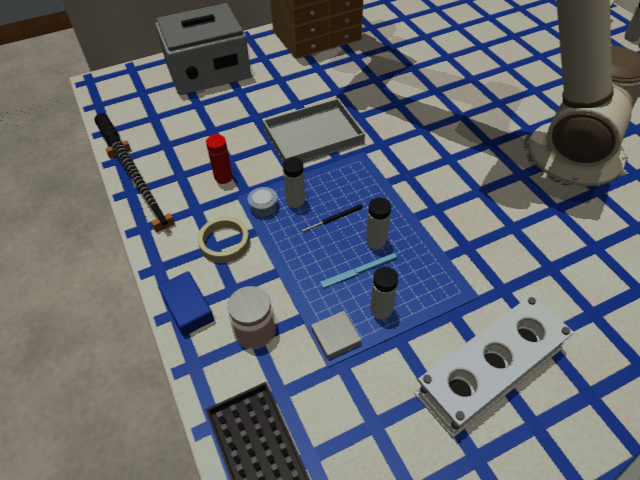

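View pics/top0.png

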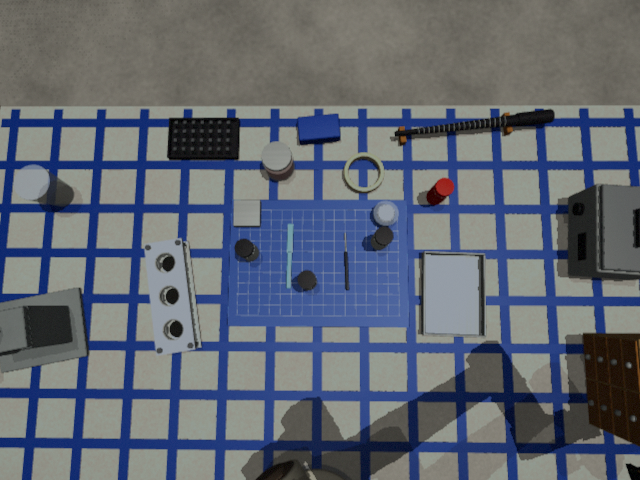

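The three candidates on the mat, by scene-camera pixel, are (294,183), (378,224) and (384,293). All are grey with black caps, as described. The one at (219,158) is the red look-alike off the mat, so I'll leave it alone. Next I'll localise precisely and check crops.

```bash
cat > h.py <<'E'
import cv2,numpy as np
from scipy.spatial.transform import Rotation as Ro
from scipy.optimize import least_squares
def proj(f,P,fish=False):
    R=Ro.from_euler('xyz',f["orientation"],degrees=True).as_matrix()
    c=(np.atleast_2d(P)-np.array(f["position"]))@R
    x,y,z=c[:,0],-c[:,1],-c[:,2]
    if fish:
        r=np.hypot(x,y);th=np.arctan2(r,z);k=th/np.maximum(r,1e-9)
        return np.c_[f["cx"]+f["fx"]*x*k,f["cy"]+f["fy"]*y*k]
    return np.c_[f["cx"]+f["fx"]*x/z,f["cy"]+f["fy"]*y/z]
def unproj(f,uv,z,fish=False):
    R=Ro.from_euler('xyz',f["orientation"],degrees=True).as_matrix()
    uv=np.atleast_2d(uv);a=(uv[:,0]-f["cx"])/f["fx"];b=(uv[:,1]-f["cy"])/f["fy"]
    if fish:
        t=np.hypot(a,b);s=np.sin(t)/np.maximum(t,1e-9);d=np.c_[a*s,-b*s,-np.cos(t)]
    else: d=np.c_[a,-b,-np.ones_like(a)]
    d=d@R.T;p=np.array(f["position"])
    return p+d*((z-p[2])/d[:,2])[:,None]
def cyl(x,y,z0=0.003):
    t=np.linspace(0,2*np.pi,40,endpoint=False);o=np.c_[np.cos(t),np.sin(t)]
    L=[(0,.0175),(.01,.02),(.105,.02)]
    return np.vstack([np.c_[o*r+[x,y],np.full(40,z0+h)] for h,r in L])
def cent(f,x,y,z0=0.003,fish=False):
    h=cv2.convexHull(proj(f,cyl(x,y,z0),fish).astype(np.float32));m=cv2.moments(h)
    return np.array([m["m10"]/m["m00"],m["m01"]/m["m00"]])
E
python3 - <<'E'
from workcell import env
from h import *
fs=[env.grab_frame("scene"),env.grab_frame("top")]
M=[]
for f in fs:
    M.append([(d["score"],d["mask"]) for d in env.trace(f,"canister_a")])
for g in [(0.52,0.025),(0.588,0.16),(0.608,-0.134),(0.71,-0.263)]:
    for i in [0,1]:
        best=[]
        e=cent(fs[i],*g)
        for s,m in M[i]:
            v,u=np.nonzero(m);c=np.array([u.mean(),v.mean()])
            if len(u)>50 and np.linalg.norm(c-e)<25: best.append((s,c,len(u)))
        for s,c,n in best:
            p=least_squares(lambda q:cent(fs[i],*q)-c,g).x
            A=cv2.contourArea(cv2.convexHull(proj(fs[i],cyl(*p)).astype(np.float32)))
            print(g,["scene","top"][i],round(s,2),np.round(p,4),n,A)
im=fs[0]["image"]
cv2.imwrite("pics/crop_c.png",cv2.resize(im[140:340,190:450],None,fx=3,fy=3,interpolation=2))
cv2.imwrite("pics/crop_r.png",cv2.resize(im[280:440,400:600],None,fx=4,fy=3.75,interpolation=2)[:600])
cv2.imwrite("pics/crop_rt.png",cv2.resize(fs[1]["image"][225:365,130:220],None,fx=4,fy=4,interpolation=2))
for t in ["clay_knife","needle_tool","tealight","tape_roll","bench_block","bead_jar","tray"]:
    print(t,[(np.round(d["xyz"],3),round(d["score"],2)) for d in env.search_frame(fs[0],t)[:2]])
E
```

```text
(0.52, 0.025) scene 0.69 [0.5107 0.0213] 975 1060.2399112451822
(0.52, 0.025) top 0.81 [0.5135 0.0212] 292 311.80337135260925
(0.588, 0.16) scene 0.56 [0.579  0.1573] 1206 1185.1595023768023
(0.588, 0.16) top 0.85 [0.5814 0.1568] 398 408.9771589130396
(0.608, -0.134) scene 0.85 [ 0.6056 -0.1429] 989 971.1359412961174
(0.608, -0.134) top 0.72 [ 0.6085 -0.1425] 421 395.5386637789197
(0.71, -0.263) scene 0.56 [ 0.7148 -0.271 ] 877 943.9632839588448
(0.71, -0.263) top 0.96 [ 0.7164 -0.2765] 531 506.1667041045148
clay_knife [(array([0.58 , 0.074, 0.012]), 0.69), (array([0.5  , 0.34 , 0.055]), 0.31)]
needle_tool [(array([ 0.555, -0.065,  0.016]), 0.63)]
tealight [(array([ 0.671, -0.15 ,  0.035]), 0.92), (array([0.563, 0.034, 0.002]), 0.68)]
tape_roll [(array([ 0.776, -0.102,  0.023]), 0.88), (array([0.562, 0.033, 0.003]), 0.25)]
bench_block [(array([0.674, 0.174, 0.025]), 0.8)]
bead_jar [(array([0.79 , 0.112, 0.086]), 0.98)]
tray [(array([ 0.482, -0.314,  0.002]), 0.77)]
```

```bash
echo
```

```text
(no output)
```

View pics/crop_c.png

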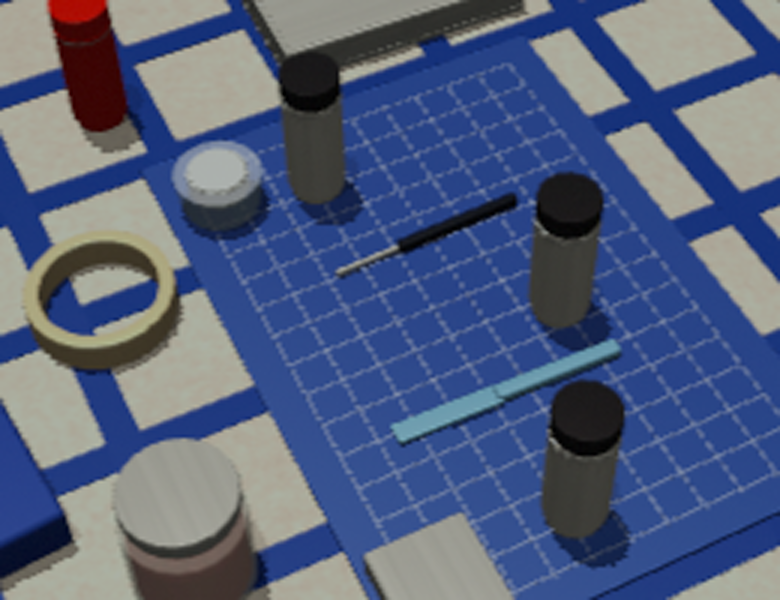

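View pics/crop_r.png

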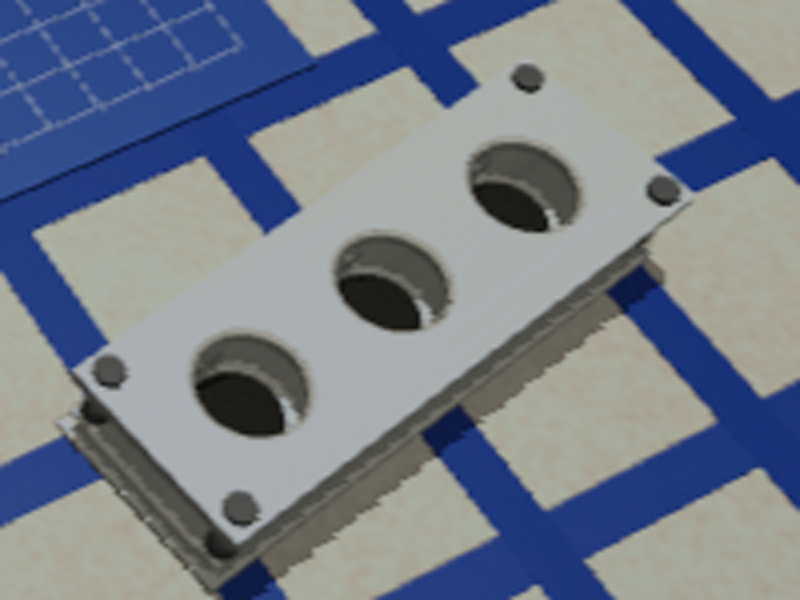

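View pics/crop_rt.png

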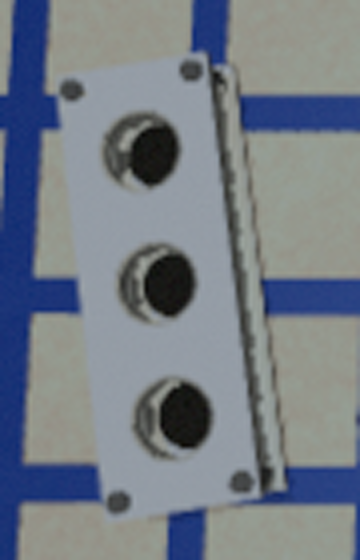

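Both crops agree: three grey, black-capped cans stand on the mat and the red one is off it. I'll use the hand-read hole centres to fit the rack.

```bash
python3 - <<'E'
from workcell import env
from h import *
f=[env.grab_frame("scene"),env.grab_frame("top")]
a=np.array([(251,384),(392,281),(525,186)])/[4,3.75]+[399.6,279.6]
b=np.array([(141,152),(158,284),(173,419)])/4+[129.6,224.6]
A=unproj(f[0],a,.056);B=unproj(f[1],b,.056);print(A.round(4));print(B.round(4))
def holes(q):
    d=np.array([np.cos(q[2]),np.sin(q[2]),0]);return np.array([q[0],q[1],.056])+np.outer([-.075,0,.075],d)
o=np.argsort(A[:,0]);A=A[o];B=B[np.argsort(B[:,0])]
for n,X in(("s",A),("t",B),("both",(A+B)/2)):
    r=least_squares(lambda q:(holes(q)-X).ravel(),[.48,.33,0]);print(n,r.x.round(4),np.degrees(r.x[2]),np.abs(r.fun).max())
# tray mask corners, top
for i in (0,1):
    m=max(env.trace(f[i],"tray"),key=lambda d:d["score"])["mask"].astype(np.uint8)
    h=cv2.minAreaRect(np.argwhere(m)[:,::-1].astype(np.float32));print(unproj(f[i],cv2.boxPoints(h),.028).round(3))
# knife / needle / tealight extents in the world
for t,z in(("clay_knife",.008),("needle_tool",.008),("tealight",.02),("bench_block",.02)):
    L=env.trace(f[1],t)
    if not L: print(t,"none");continue
    m=L[0]["mask"].astype(np.uint8);h=cv2.minAreaRect(np.argwhere(m)[:,::-1].astype(np.float32));print(t,unproj(f[1],cv2.boxPoints(h),z)[:,:2].round(3).tolist())
E
```

```text
[[0.5508 0.3434 0.056 ]
 [0.4767 0.3307 0.056 ]
 [0.4028 0.3188 0.056 ]]
[[0.5515 0.3425 0.056 ]
 [0.4779 0.3293 0.056 ]
 [0.4041 0.3173 0.056 ]]
s [0.4768 0.331  0.1645] 9.427921004861203 0.0002420114290486164
t [0.4778 0.3297 0.1693] 9.701615689488142 0.00042934904658858963
both [0.4773 0.3304 0.1669] 9.564570648107672 0.000335680237818603
[[ 0.58  -0.383  0.028]
 [ 0.349 -0.376  0.028]
 [ 0.404 -0.206  0.028]
 [ 0.614 -0.219  0.028]]
[[ 0.391 -0.233  0.028]
 [ 0.583 -0.237  0.028]
 [ 0.583 -0.386  0.028]
 [ 0.392 -0.377  0.028]]
clay_knife [[0.651, 0.073], [0.651, 0.059], [0.505, 0.057], [0.505, 0.071]]
needle_tool [[0.587, -0.064], [0.587, -0.071], [0.498, -0.071], [0.498, -0.064]]
tealight [[0.704, -0.132], [0.704, -0.188], [0.645, -0.187], [0.645, -0.131]]
bench_block [[0.706, 0.201], [0.706, 0.135], [0.639, 0.133], [0.639, 0.199]]
```

```bash
cat >> h.py <<'E'
C={"near":(.512,.0213),"left":(.580,.157),"far":(.607,-.1427)}
def fz(env,n=5):
    v=[]
    for _ in range(n):
        env.dwell(.05);v.append(env.read_state()["force"])
    return np.mean(v,0),np.std(v,0)
E
python3 - <<'E'
from workcell import env
from h import *
for n,p in list(C.items())+[("rack",(.4773,.3304)),("t1",(.44,-.307)),("t2",(.535,-.307))]:
    for y in (-90,-45,0,45,90):
        for z in (.2,):
            q=env.inverse_kinematics([*p,z],[-90,0,y]);print(n,y,None if q is None else np.round(q))
t0=env.read_state()["clock"]
env.goto([*C["far"],.18],[-90,0,0])
b,s=fz(env);print("base",b.round(2),s.round(2))
env.move_straight([*C["far"],.062],rate=.15)
t1=env.read_state()["clock"]
f=env.grab_frame("wrist");cv2.imwrite("pics/w1.png",f["image"])
print(t0,t1,env.read_state()["position"])
E
```

```text
near -90 [ 21.  12. -17.   0. -61. 159.]
near -45 [  21.   12.  -17.   -0.  -61. -156.]
near 0 [  21.   12.  -17.   -0.  -61. -111.]
near 45 [ 21.  12. -17.  -0. -61. -66.]
near 90 [ 21.  12. -17.   0. -61. -21.]
left -90 [ 31.  21.  -5.   0. -64. 149.]
left -45 [  31.   21.   -5.    0.  -64. -166.]
left 0 [  31.   21.   -5.   -0.  -64. -121.]
left 45 [ 31.  21.  -5.  -0. -64. -76.]
left 90 [ 31.  21.  -5.   0. -64. -31.]
far -90 None
far -45 [   2.   23.   -2.   -0.  -66. -137.]
far 0 [  2.  23.  -2.  -0. -66. -92.]
far 45 [  2.  23.  -2.   0. -66. -47.]
far 90 [  2.  23.  -2.   0. -66.  -2.]
rack -90 [ 51.  19.  -8.   0. -63. 129.]
rack -45 [ 51.  19.  -8.   0. -63. 174.]
rack 0 [  51.   19.   -8.   -0.  -63. -141.]
rack 45 [ 51.  19.  -8.  -0. -63. -96.]
rack 90 [ 51.  19.  -8.   0. -63. -51.]
t1 -90 [ -18.   14.  -14.   -0.  -62. -162.]
t1 -45 [ -18.   14.  -14.   -0.  -62. -117.]
t1 0 [-18.  14. -14.  -0. -62. -72.]
t1 45 [-18.  14. -14.   0. -62. -27.]
t1 90 [-18.  14. -14.   0. -62.  18.]
t2 -90 [ -15.   22.   -3.    0.  -65. -165.]
t2 -45 [ -15.   22.   -3.   -0.  -65. -120.]
t2 0 [-15.  22.  -3.  -0. -65. -75.]
t2 45 [-15.  22.  -3.   0. -65. -30.]
t2 90 [-15.  22.  -3.   0. -65.  15.]
base [ 0.01  0.01 -0.02] [0.42 0.36 0.28]
1.45 4.825 [ 0.60796869 -0.14278054  0.06328215]
```

View pics/w1.png

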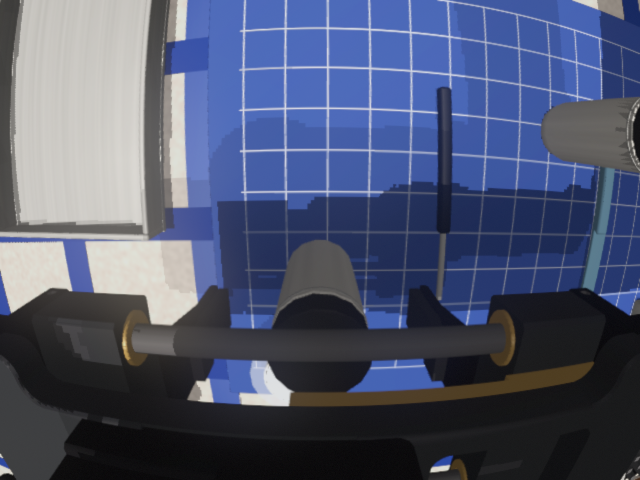

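The wrist view shows the can at (320,340), centred between the fingertips at (205,330) and (430,330). Now I'll weigh all three.

```bash
python3 - <<'E'
from workcell import env
from h import *
first=True
for n in ("far","near","left"):
    p=C[n]
    if not first:
        env.goto([*p,.18],[-90,0,0]); 
        env.move_straight([*p,.062],rate=.15)
    first=False
    b,_=fz(env)
    env.gripper_to(0.2,grasp_force=25)
    env.move_straight([*p,.074],rate=.06)
    env.dwell(.2);a,s=fz(env,8);o=env.read_state()
    f=env.grab_frame("scene");cv2.imwrite(f"pics/lift_{n}.png",f["image"])
    print(n,"base",b.round(2),"lift",a.round(2),"dz",(a-b)[2].round(2),s.round(2),"open",o["opening"].round(3),"pos",o["position"].round(4))
    env.move_straight([*p,.0625],rate=.06,force_limit=5)
    env.gripper_to(1.0)
    env.move_straight([*p,.18],rate=.25)
    print(env.read_state()["clock"])
E
```

```text
Traceback (most recent call last):
AttributeError: 'float' object has no attribute 'round'
```

```bash
python3 - <<'E'
from workcell import env
from h import *
first=True
for n in ("far","near","left"):
    p=C[n]
    if not first:
        env.goto([*p,.18],[-90,0,0]); 
        env.move_straight([*p,.062],rate=.15)
        b,_=fz(env)
        env.gripper_to(0.2,grasp_force=25)
        env.move_straight([*p,.074],rate=.06)
        env.dwell(.2)
    else: b=np.zeros(3)
    first=False
    a,s=fz(env,8);o=env.read_state()
    f=env.grab_frame("scene");cv2.imwrite(f"pics/lift_{n}.png",f["image"])
    print(n,"base",np.round(b,2),"lift",np.round(a,2),"dz",a[2]-b[2],np.round(s,2),"open",o["opening"],"pos",np.round(o["position"],4))
    env.move_straight([*p,.0625],rate=.06,force_limit=5)
    env.gripper_to(1.0)
    env.move_straight([*p,.18],rate=.25)
    print(env.read_state()["clock"])
E
```

```text
far base [0. 0. 0.] lift [ 0.26  0.03 -0.96] dz -0.9553167444337549 [0.54 0.47 0.43] open 0.4568119134667845 pos [ 0.607  -0.1427  0.074 ]
9.3667
near base [-0.14  0.24  0.17] lift [-0.4   0.08 -2.69] dz -2.8628430727522725 [0.52 0.42 0.51] open 0.45164360951615673 pos [0.512  0.0213 0.0739]
15.125
left base [-0.06 -0.25  0.15] lift [-0.12  0.01 -0.92] dz -1.0759385137705717 [0.58 0.55 0.5 ] open 0.45298242355818563 pos [0.58   0.157  0.0739]
20.775
```

The near can at (0.512, 0.021) is full, reading about 2.9 N against about 1.0 N for the other two. I'll regrip it with the jaws turned 90° so it's centred on both axes, then press it in.

```bash
python3 - <<'E'
from workcell import env
from h import *
p=C["near"]
env.goto([*p,.18],[-90,0,90])
env.move_straight([*p,.062],rate=.15)
env.gripper_to(0.2,grasp_force=55)
env.move_straight([*p,.21],rate=.25)
r=(.4773,.3304)
env.goto([*r,.20],[-90,0,90])
env.move_straight([*r,.130],rate=.15)
env.dwell(.2);b,_=fz(env)
for c in("scene","top","wrist"):
    f=env.grab_frame(c);cv2.imwrite(f"pics/pre_{c}.png",f["image"])
    if c!="wrist":
        print(c,"expect",cent(f,*r,z0=.071).round(1))
        for d in env.trace(f,"canister_a"):
            v,u=np.nonzero(d["mask"]);print(round(d["score"],2),u.mean().round(1),v.mean().round(1),len(u))
o=env.read_state();print(b.round(2),np.round(o["position"],4),o["opening"],o["clock"])
E
python3 -c "
import cv2,numpy as np
a=cv2.imread('pics/pre_scene.png')[200:440,340:640];b=cv2.imread('pics/pre_top.png')[200:380,110:260]
cv2.imwrite('pics/pre.png',np.hstack([cv2.resize(a,(450,480)),cv2.resize(b,(340,480))]))"
```

```text
scene expect [509.8 330.7]
0.98 506.3 349.0 458
0.83 293.3 182.0 1005
0.78 382.6 291.9 1164
0.33 356.6 270.4 585
0.16 338.8 214.7 201
top expect [155.5 295.2]
0.97 440.0 190.5 516
0.87 246.3 248.3 412
0.55 381.8 236.9 392
0.52 163.7 294.1 242
[-0.36 -0.01 -2.58] [0.4773 0.3304 0.13  ] 0.4526958819324827 27.35
```

View pics/pre.png

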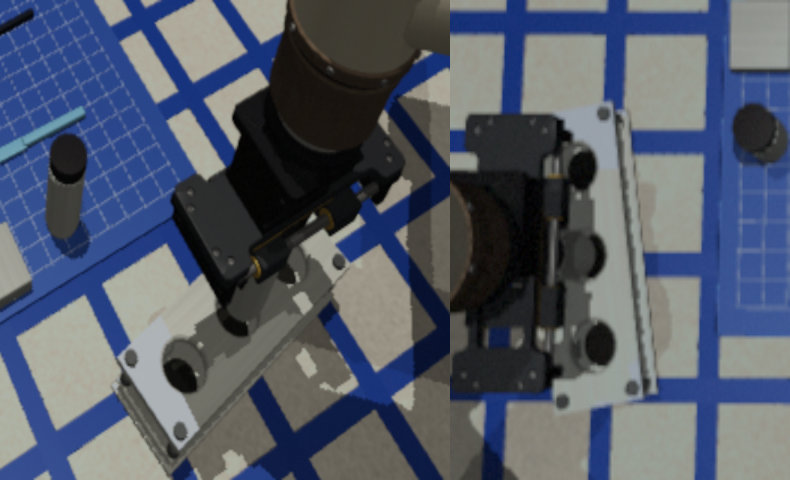

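View pics/pre_wrist.png

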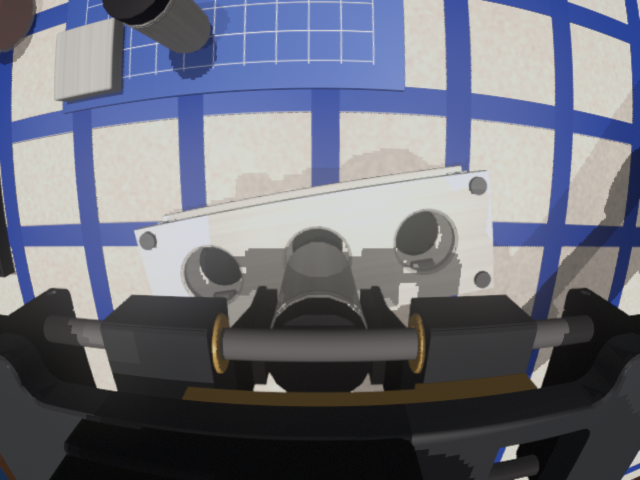

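The wrist view shows the outer holes at (212,271) and (425,240), with the can's foot over the middle hole at about (318,250). I'll cross-check the rack pose from this view, then press.

```bash
python3 - <<'E'
from workcell import env
from h import *
f=env.grab_frame("wrist")
X=unproj(f,[(212,271),(425,240)],.056,True);print(X.round(4),X.mean(0).round(4),np.linalg.norm(X[0]-X[1]))
print(proj(f,[[.4773,.3304,.056]],True))
im=f["image"].copy();t=np.linspace(0,2*np.pi,60)
d=np.array([np.cos(.1669),np.sin(.1669)])
for k in(-.075,0,.075):
    c=np.array([.4773,.3304])+k*d
    q=proj(f,np.c_[c[0]+.0215*np.cos(t),c[1]+.0215*np.sin(t),0*t+.056],True)
    cv2.polylines(im,[np.round(q*8).astype(int)],True,(0,255,0),1,cv2.LINE_AA,3)
q=proj(f,np.c_[.4773+.0175*np.cos(t),.3304+.0175*np.sin(t),0*t+.071],True)
cv2.polylines(im,[np.round(q*8).astype(int)],True,(0,0,255),1,cv2.LINE_AA,3)
cv2.imwrite("pics/ov.png",cv2.resize(im[160:340,130:500],None,fx=2.1,fy=2.1))
E
```

```text
[[0.5515 0.3386 0.056 ]
 [0.4056 0.3164 0.056 ]] [0.4785 0.3275 0.056 ] 0.14759507242106254
[[318.91457368 260.08439961]]
```

View pics/ov.png

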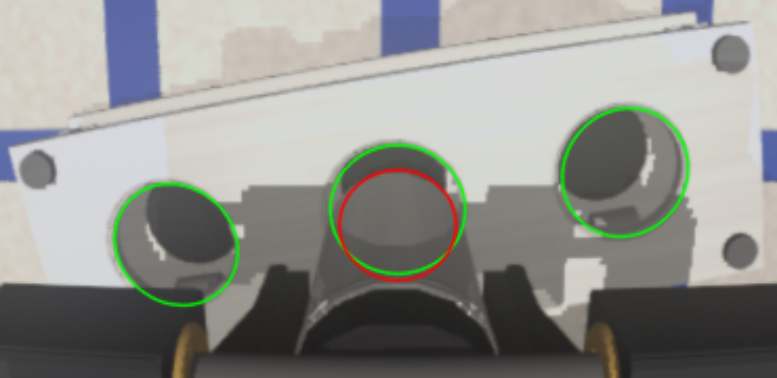

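The overlay agrees to about 2 mm, which is inside the foot's ±4 mm of play. Pressing now.

```bash
cat > press.py <<'E'
from workcell import env
from h import *
r=(.4776,.3297)
env.move_straight([*r,.130],rate=.05)
env.dwell(.1);b,_=fz(env);print("b",b.round(2))
h=env.move_straight([*r,.099],rate=.05,force_limit=7)
o=env.read_state();a,_=fz(env,4);print("pre",h,np.round(o["position"],4),(a-b).round(2),o["clock"])
if not h:
    h=env.move_straight([*r,.064],rate=.018,force_limit=16)
    o=env.read_state();a,_=fz(env,4);print("press",h,np.round(o["position"],4),np.round(o["force"]-b,2),(a-b).round(2),o["clock"])
E
python3 press.py
```

```text
b [-0.26 -0.09 -2.64]
pre False [0.4774 0.3297 0.0986] [ 0.07  0.58 -1.6 ] 28.7667
press True [0.4782 0.3301 0.082 ] [ 0.33 -0.01  8.01] [-0.55  0.77  7.32] 30.05
```

It stopped at a foot height of about 23 mm, with about 7 N left on the tool. I'll press gently again to tell seat from drag.

```bash
python3 - <<'E'
from workcell import env
from h import *
r=(.4776,.3297);b=-2.64
for k in range(2):
    o=env.read_state();z0=o["position"][2]
    h=env.move_straight([*r,.066],rate=.015,force_limit=9)
    o=env.read_state();a,_=fz(env,3);print(h,z0,np.round(o["position"],4),o["force"][2]-b,a[2]-b,o["clock"],o["opening"])
f=env.grab_frame("wrist");cv2.imwrite("pics/seat.png",f["image"])
f=env.grab_frame("scene");cv2.imwrite("pics/seat_s.png",f["image"][240:440,380:600])
E
```

```text
True 0.08199229497070123 [0.4782 0.33   0.0821] 7.372456020841032 7.185902130603525 30.6 0.4513717845000261
True 0.08208292077415102 [0.4782 0.3301 0.0821] 7.493149581886186 6.821380232471945 31.1 0.4523057120554992
```

View pics/seat.png

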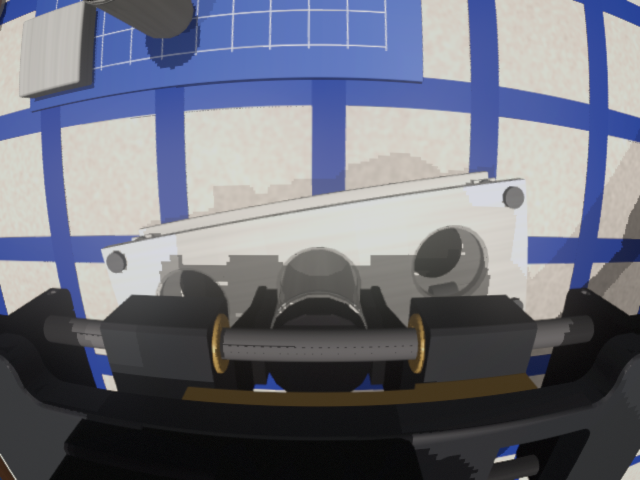

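The wrist view shows the foot down in the middle hole at (318,270). Two repeat pushes to about 16 N didn't move it, so it's seated at z≈23 mm. I'll release it and move the empties.

```bash
python3 - <<'E'
from workcell import env
from h import *
o=env.read_state();r=o["position"][:2]
env.gripper_to(1.0)
env.move_straight([*r,.2],rate=.25)
for n,t in (("left",(.535,-.307)),("far",(.44,-.307))):
    p=C[n]
    env.goto([*p,.18],[-90,0,0])
    if n=="left":
        f=env.grab_frame("scene");cv2.imwrite("pics/afterpress.png",cv2.resize(f["image"][240:440,380:620],None,fx=3,fy=3))
    env.move_straight([*p,.062],rate=.2)
    env.gripper_to(0.2,grasp_force=25)
    env.move_straight([*p,.21],rate=.25)
    env.goto([*t,.20],[-90,0,0])
    h=env.move_straight([*t,.072],rate=.15)
    h=env.move_straight([*t,.060],rate=.03,force_limit=3)
    o=env.read_state();print(n,h,np.round(o["position"],4),np.round(o["force"],2),o["opening"],o["clock"])
    env.gripper_to(0.8)
    env.move_straight([*t,.19],rate=.25)
env.goto([.45,-.05,.3],[-90,0,0])
for c in("scene","top"):
    f=env.grab_frame(c);cv2.imwrite(f"pics/end_{c}.png",f["image"])
print(env.read_state()["clock"])
E
```

```text
left True [ 0.5356 -0.3069  0.0625] [-0.09  1.15  2.64] 0.447364966016865 39.6083
far True [ 0.4406 -0.3072  0.063 ] [-0.63  0.36  2.12] 0.4514543769780825 46.2583
48.9167
```

View pics/end_scene.png

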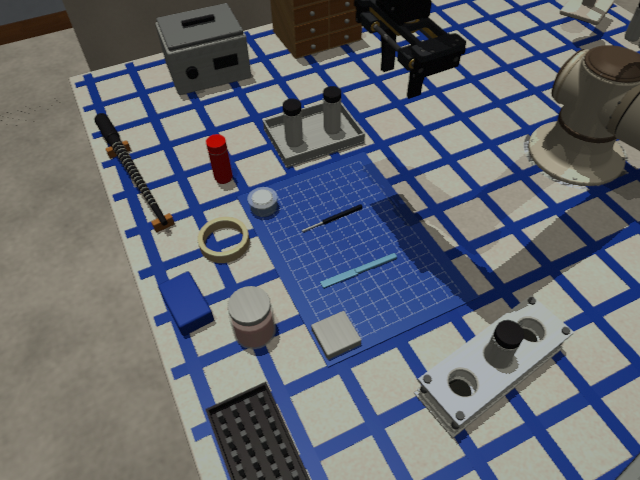

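View pics/end_top.png

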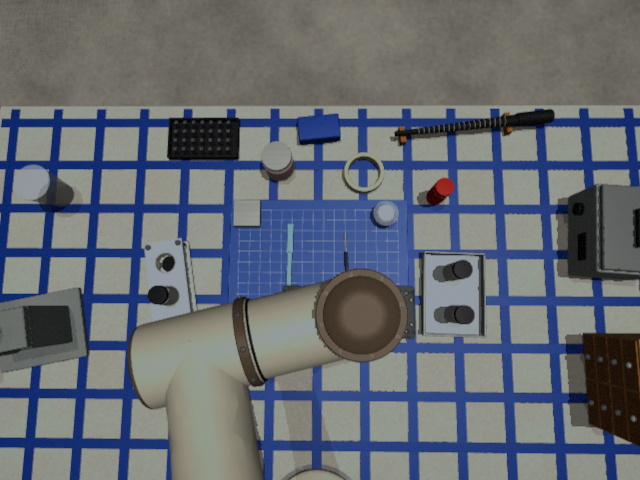

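View pics/afterpress.png

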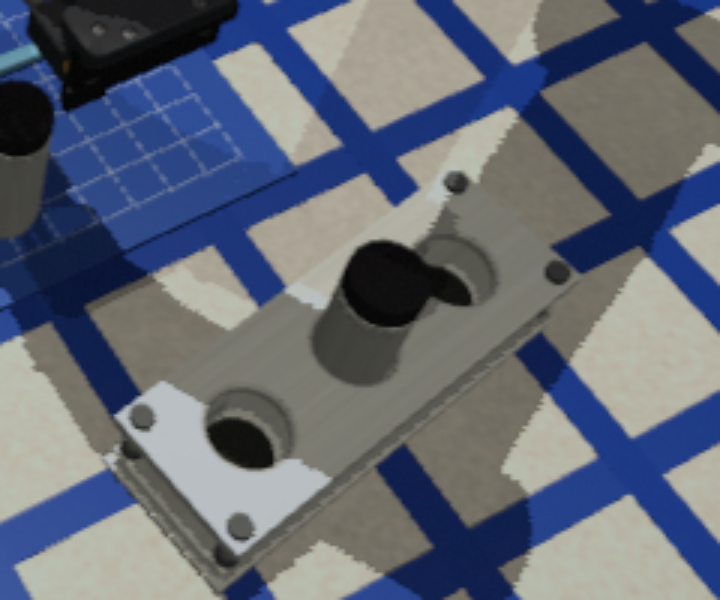

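The full can stands in the middle pocket at scene (505,345). Both empties are upright in the tray at (292,122) and (332,110), and nothing else has moved. Handing in.

```bash
python3 - <<'E'
from workcell import env
from h import *
f=env.grab_frame("scene")
print(cent(f,.478,.33,.023))
for z in (.018,.023,.028): print(z,proj(f,[[.478,.33,z+.105]]).round(1))
env.close_job()
E
python3 -c "
import cv2;cv2.imwrite('pics/fin.png',cv2.resize(cv2.imread('pics/end_scene.png')[310:390,470:550],None,fx=7,fy=7))"
```

```text
[501.00082955 346.41654756]
0.018 [[507.7 333.2]]
0.023 [[508.6 331.5]]
0.028 [[509.5 329.8]]
the job is handed in; nothing more can be done
```

View pics/fin.png

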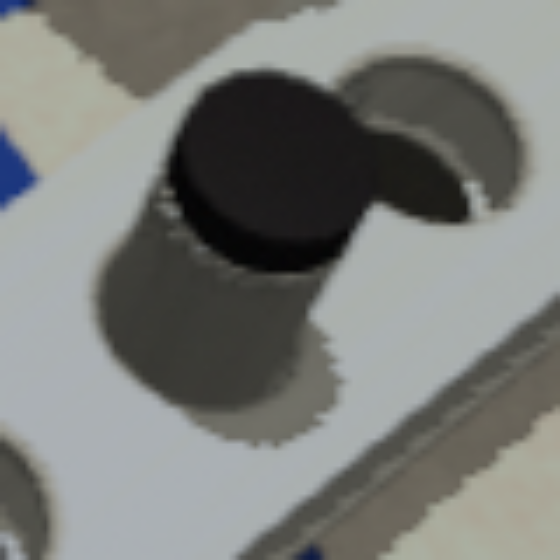

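The full canister is seated in the middle pocket of the rack and both empties stand upright in the steel tray. I handed the job in at about 49 s of the 70 s allowed.

- **Weighing:** I lifted all three about 12 mm off the mat. The near one pulled about 2.9 N, so it is the full one. The other two pulled about 1.0 N and 1.1 N, so they are empty. For the canister by the tea light I lost the reading taken just before gripping it. I used zero as its baseline, close to the −0.02 N read above it earlier.
- **Pressing:** The canister stopped with its foot about 23 mm above the table, 33 mm below the deck. Two more pushes to about 16 N did not move it, which is more than the spring drag can explain and below the 30 N limit.
- **Empties:** Both were set down in the tray after the full one was pressed, and released on a light touch of 2 to 3 N.
- **Last checks:** In the final pictures all three canisters are upright and the gripper is clear of everything. The red look-alike and the other things look unmoved, though the arm hid part of the mat from the top camera. The cap on the pressed canister shows where that depth predicts, to within about 2 pixels.
- **Disagreements:** The cameras differed by 1 to 3 mm on the rack and canister positions, which was within the pocket's clearance.

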